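Tong a detergent tablet over the dosing cup

ROBOT

A 6-joint arm with a two-finger parallel gripper is mounted at the origin on the work surface. World frame = base frame: x ahead of the robot, y to its left, z up, the work surface at z = 0. Lengths are in mm, angles in rad, forces in N, time in s.
With the tool pointing down it reaches from about 275 to 750 mm from the base axis. Payload 10.2 kg.
Tool frame: the origin (TCP) lies midway between the tips of the shut fingers; the grasp point (between the pads) lies grip_depth behind it (grip_depth is the distance from the TCP to the grasp point, in mm); z points along the fingers, y is the line along which they close (so a half turn about z gives the same grasp; the last joint's range is limited). The gripper opens to 85 mm and grips with 20 to 120 N. Pads are 22 mm wide; open, the fingers measure 114 mm over their backs; the gripper's body (76 mm by 85 mm) begins 54 mm behind the grasp point. The pads swing forward as they close: fully open they stand 13 mm farther back than shut.
Start: joints at [1.033, 0.313, 1.498, -0, 1.331, -0.223], TCP at [162.567, 499.203, 231.294] pointing down, gripper open.
Joint ranges: [-2.94, 2.94], [-0.97, 2.17], [0.19, 2.56], [-1.23, 4.37], [0.02, 3.11], [-2.88, 2.88]. Speed limits (rad/s): [2.39, 2.39, 3.01, 3.14, 3.14, 3.14].

INTERFACE

Orientations are given as a unit quaternion [w, x, y, z].
In Python, from rig import * gives the robot as it stands.
- The arm moves only by the tool servo_tool, never from a script. Its argument "commands" is a list of rows, each a list of 3 entries, a list of its own where there are three numbers: the gripper command: -1 is fully open, 1 is shut, values between are in proportion, then the shift along the tool's x, y, z in m, then the turn, a rotation vector about the tool's x, y, z in units of 6 degrees (1.0 is 6 degrees). In form: [[grip, [dx, dy, dz], [ax, ay, az]], ...]. A call has 1 to 10 rows; each row shifts and turns the commanded pose from where the row before left it, along the tool's axes as they then stand; what a row does not reach is not made up. A row lasts 1/12 s, in which the tool goes at most 41.7 mm and 7.16 degrees, less where a joint would pass 70% of its speed; a pose out of reach is approached as far as the arm can. A call is refused whole if a number of a shift passes 0.0417 or a number of a turn 1, either way. A call with a gripper value outside its range is refused whole. The fingers move at their own pace and stop on an object; "squeeze" is the grip in N (left out, the last holds). Time passes only in rows, so rows that do not move let the fingers close. It gives the time, the measured TCP pose, the force, the opening and the grip force at its end, in the units of the state.
- sense(): the state, without advancing time (a new reading comes with each control period).
- capture(name): name is "scene" or "side" or "wrist"; returns a dict with "pixels" (400x640x3 uint8, red, green, blue), "z_map" (400x640 float32, mm along the optical axis (not along the pixel's ray), 0 where there is no reading), "fx", "fy", "cx", "cy" (pixels), "rvec" (rotation vector, rad) and "tvec" (3), from world to camera coordinates, as OpenCV has them; the wrist camera has in their place "T_tool_cam" (4x4, takes a point from camera to tool coordinates, whose origin is the TCP and whose axes are the flange's). Camera axes: x right, y down, z forward; pixel columns grow to the right and rows downward; lengths in mm; the calibration is good to about 2 mm. A picture is of the moment at which its call begins: read the wrist's pose just before it.
- finish_job(): hands the job in; it is judged then, once.
The state is a dict: "time_s": time; "joints": joint angles; "dq": joint speeds; "tau": joint torques, N m; "eef_pos": TCP position; "ee_rot": TCP orientation; "force": force on the tool from outside, world axes, zero at the start; "wrist_torque": the same for the moment, N m; "grip_width": opening from 0.0 (shut) to 1.0 (fully open); "grip_force": force on a finger pad.
Only numpy, scipy, OpenCV 4.12 (cv2) and the standard library are available. Lean on these libraries where they do the work, as an engineer would, in place of code of your own. Each camera call takes 0.05 s, during which the arm holds its last target. There are 200 camera calls.

TASK

Take the red-tipped tongs out of their steel stand with the gripper, pinch the blue detergent tablet on the grey tray with the tongs, lift it and bring it over the middle of the white dosing cup. Finish while still holding it there: the gripper squeezing the tongs, the tablet in their tips a few centimetres above the cup's rim, everything still and nothing touching the cup. Never touch the tablet with the gripper itself, and leave the other two tablets, the cup and the other things on the counter where they are.

Things in the scene. Friction and masses are not known exactly. Their poses are not given: they have to be found in the camera images.
- tongs: small steel tongs, 141 mm tall, 80 g, standing tips down in the stand: red bridge on top, red grip plates, red tips. Origin on the midline, at the lower end of the tips (within 2 mm). z runs up to the bridge, y is the line along which the two arms close. The arms hang on pivots 135 mm above the origin and spring open by themselves
- tongs_grip (a point): midway between the two red grip plates, 96 mm above the tongs' origin; squeeze here along the tongs' y. Plates: 24 mm wide (x), 80 to 112 mm above the origin; over their outsides 43 mm when open, 34 mm with the tips on a tablet. Squeeze: 3 N starts closing, 7 N reaches the tablet, 20 to 25 N holds it firmly. The bridge top is 45 mm above this point
- tongs_tips (a point): midway between the two tips, 13 mm above the tongs' origin; the tablet's middle belongs here. Tips: 24 mm wide (x), 26 mm tall, 4 mm thick; open, 66 mm clear between them and 75 mm over the outsides; they close 3 mm for each 1 mm of squeeze at the plates
- stand: fixed steel stand of the tongs: an upright open-topped slot, inside 28 mm (x) by 80 mm (y), outside 38 by 90 mm, 55 mm high, floor 5 mm, on a 75 by 125 mm foot plate 4 mm thick. Origin at the centre of its underside. The tongs stand loosely in it, closing line along its y
- tray: fixed low grey tray 140 mm (x) by 260 mm (y), rim 12 mm high, floor 4 mm thick, with three tablets in a row along its y, 80 mm apart. Origin at the centre of its underside
- tablet_blue: round pressed detergent tablet, 38 mm across, 24 mm tall, about 38 g, lower half white and upper half blue, lying flat on the tray; the one to take. Origin at the centre of its underside
- tablet_green: the same with a green upper half; leave it. Origin at the centre of its underside
- tablet_yellow: the same with a yellow upper half; leave it. Origin at the centre of its underside
- cup: loose white plastic dosing cup, 92 mm across the rim, 50 mm high, wall 3 mm, standing on the counter. Origin at the centre of its underside
- cup_rim (a point): the centre of the cup's mouth, at rim height (50 mm above the counter)
- bottle: orange detergent bottle, 80 mm across, 190 mm tall, at the counter's back; bystander. Origin at the centre of its underside
- tub: white closed tub with blue cap, 96 mm across, 100 mm tall, at the counter's back; bystander. Origin at the centre of its underside
- brush: small flat lint brush with a wooden handle lying at the counter's back; bystander. Origin at its underside
- bowl: blue bowl, 170 mm across, 50 mm high, with a grey dryer ball in it, at the robot's right; bystander. Origin at the centre of its underside
There are look-alikes about, which are no part of the job. Leave any turquoise look-alike of the cup alone.

How it is judged (in metres and radians):
On the way, in this order (a step that is already met when the one before it is completed fails the run):
1. the tongs, squeezed by the gripper, are lifted out of the stand (z of tongs_tips in the frame of stand above 0.06 m and contact force between the fingers and tongs above 1 N and contact force between tongs and stand below 0.05 N), for 0.1 s.
2. the blue tablet is pinched by the tongs and lifted clear of the tray (z of tablet_blue in the frame of tray above 0.03 m and contact force between tablet_blue and tongs above 0.5 N and contact force between the fingers and tongs above 1 N and contact force between tablet_blue and tray below 0.05 N), for 0.2 s.
At the end, for the whole second after the job is handed in: gripper squeezes tongs (>1 N), tongs alone pinch blue tablet (>0.5 N): underside 10-120 mm above cup rim, centre within 22 mm (level) of cup centre, <0.03 m/s; cup untouched, upright, within 25 mm of its start; other tablets within 20 mm of theirs (horizontal distance between tablet_blue and cup_rim below 0.022 m and z of tablet_blue in the frame of cup_rim between 0.01 and 0.12 m and contact force between tablet_blue and tongs above 0.5 N and contact force between the fingers and tongs above 1 N and contact force between the fingers and tablet_blue below 0.05 N and contact force between each of tongs, tablet_blue, the arm, the fingers and cup below 0.05 N and angle between cup's own z axis and vertical below 0.1 rad and distance of cup from where it was at the start of the episode below 0.025 m and linear speed of tablet_blue below 0.03 m/s and distance of each of tablet_green, tablet_yellow from where it was at the start of the episode below 0.02 m); the arm keeps its last pose, push and grip.
It fails at once if the gripper or arm touches the blue tablet itself (contact force between any of the fingers, the arm and tablet_blue above 0.3 N).
It fails at once if another tablet is shifted by more than 20 mm (distance of any of tablet_green, tablet_yellow from where it was at the start of the episode above 0.02 m).
It fails at once if the cup is shifted by more than 25 mm or tipped (distance of cup from where it was at the start of the episode above 0.025 m or angle between cup's own z axis and vertical above 0.3 rad).
It fails at once if the bottle, tub, brush or bowl is shifted by more than 30 mm (distance of any of bottle, tub, brush, bowl from where it was at the start of the episode above 0.03 m).
It also fails if it takes over 51 s, if anything falls off the work surface, if the arm or the gripper's body presses on something with over 40 N, if the wrist force passes 120 N, or if a joint passes its speed limit or range.

## Working session

There is one attempt and no reset: what is moved stays moved. The work goes in short steps, Python scripts to look and compute and a tool call to move; the robot and the scene stay as the last step left them, time stands still between calls to the robot, and variables do not carry over. Pictures are saved under pics/ and viewed, at most 10 in all, crops included, and the job is handed in when it is done.

Besides the shell and the picture viewer there is one more tool, called after ">>>" as name(argument=value, ...) on one line, values as JSON. servo_tool: Moves the arm, as the interface text tells. Its arguments: {"type":"object","properties":{"commands":{"type":"array"},"squeeze":{"type":"number"}},"required":["commands"]}

```bash
ls; mkdir -p pics
python3 - <<'E'
from rig import *
import cv2,numpy as np
print(sense())
for n in ("scene","side"):
    c=capture(n); np.savez(f"{n}.npz",**c); cv2.imwrite(f"pics/{n}.png",c["pixels"][:,:,::-1])
    print({k:v for k,v in c.items() if k not in("pixels","z_map")})
E
```

```text
pics
{'time_s': 0.0, 'joints': array([ 1.03258967e+00,  3.13459321e-01,  1.49843398e+00, -1.00960832e-05,
        1.33102638e+00, -2.23432294e-01]), 'dq': array([-8.60902346e-04,  1.70420902e-03, -5.08468775e-05, -1.15408285e-03,
        9.00288242e-04, -2.76664807e-04]), 'tau': array([-5.67791813e-04, -4.12270260e+01, -2.59735465e+01, -2.66902116e-04,
        4.31520893e-03,  2.01045862e-05]), 'eef_pos': array([162.43307275, 498.96370473, 230.73148303]), 'ee_rot': array([-2.42064741e-04,  1.56736996e-01,  9.87640154e-01, -6.17803768e-04]), 'force': array([-0.33631659, -0.23069319,  0.11015394]), 'wrist_torque': array([ 0.02257375, -0.00372463,  0.03039905]), 'grip_force': 0.0, 'grip_width': 0.9994787700794574}
{'fx': 516.9296985360046, 'fy': 516.9296985360046, 'cx': 314.3096545173114, 'cy': 194.98786103464298, 'rvec': array([ 2.28685463,  1.10324902, -0.34536649]), 'tvec': array([-302.39305496, -322.255089  , 1774.64275726])}
{'fx': 482.82810328248166, 'fy': 482.82810328248166, 'cx': 317.8209513440335, 'cy': 195.072234996568, 'rvec': array([ 0.88261072, -2.37853212,  1.21137616]), 'tvec': array([ 422.55350409,  310.91567385, 1485.40226889])}
```

View pics/scene.png

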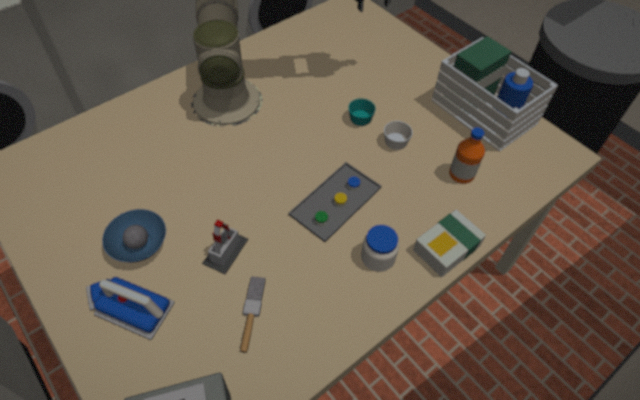

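View pics/side.png

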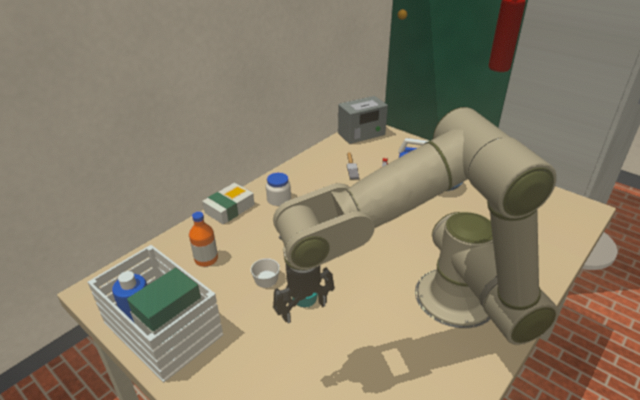

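The scene view shows the stand and tongs at about (222,242), the tray at (335,200) with tablets blue (354,182), yellow (341,198) and green (321,217), and the white cup at (397,135).

Possible mix-ups:
- **Cup:** the turquoise cup at (361,112) and the tub at (380,247).
- **Tongs:** the red spot in the blue iron-like object at (122,297).
- **Blue tablet:** the blue caps at (380,238) and (477,133).

My choice is the white cup, the red-tipped tongs in the steel stand, and the blue tablet on the tray. The side view shows the white cup at (265,272), with the arm hiding the tray.

```bash
cat > h.py <<'E'
import numpy as np,cv2
from scipy.spatial.transform import Rotation as Ro
def cloud(c,T=None):
    """world points per pixel; T = tool pose 4x4 for the wrist camera"""
    z=c["z_map"].astype(float); v,u=np.mgrid[:z.shape[0],:z.shape[1]]
    P=np.stack([(u-c["cx"])/c["fx"]*z,(v-c["cy"])/c["fy"]*z,z],-1)
    if "rvec" in c:
        R=cv2.Rodrigues(np.array(c["rvec"]))[0]; W=(P-np.array(c["tvec"]))@R
    else:
        M=T@np.array(c["T_tool_cam"]); W=P@M[:3,:3].T+M[:3,3]
    W[z==0]=np.nan; return W
def toolT(s):
    q=s["ee_rot"]; T=np.eye(4); T[:3,:3]=Ro.from_quat([q[1],q[2],q[3],q[0]]).as_matrix(); T[:3,3]=s["eef_pos"]; return T
def masks(px):
    h=cv2.cvtColor(px,cv2.COLOR_RGB2HSV); H,S,V=[h[...,i].astype(int) for i in range(3)]
    return dict(red=((H<7)|(H>173))&(S>150)&(V>50),blue=(H>105)&(H<125)&(S>150)&(V>60),yellow=(H>20)&(H<32)&(S>170)&(V>90),green=(H>50)&(H<80)&(S>120),white=(S<40)&(V>100))
E
python3 - <<'E'
from h import *
c=dict(np.load("scene.npz")); W=cloud(c); m=masks(c["pixels"])
def st(n,k,box):
    u0,v0,u1,v1=box; M=np.zeros((400,640),bool); M[v0:v1,u0:u1]=m[k][v0:v1,u0:u1]; p=W[M]; p=p[~np.isnan(p[:,0])]
    print(n,len(p),p.mean(0).round(),p.min(0).round(),p.max(0).round())
st("tongs","red",(200,210,250,270)); st("blue","blue",(340,170,370,195)); st("yel","yellow",(325,185,355,210)); st("grn","green",(305,205,335,228)); st("cup","white",(380,118,415,152))
for n,b in dict(stand=(200,222,250,272),tray=(285,160,385,242)).items():
    u0,v0,u1,v1=b; p=W[v0:v1,u0:u1].reshape(-1,3); px=c["pixels"][v0:v1,u0:u1].reshape(-1,3).astype(int)
    q=(px.max(1)-px.min(1)<25)&(p[:,2]<30); p=p[q]
    r=cv2.minAreaRect(p[:,:2].astype(np.float32)); print(n,r,np.median(p[:,2]))
im=c["pixels"][:,:,::-1]
cv2.imwrite("pics/crop.png",np.hstack([cv2.resize(im[205:280,185:265],(400,375),interpolation=2),cv2.resize(im[150:225,310:390],(400,375),interpolation=2)]))
E
```

```text
tongs 74 [ 503. -331.  121.] [ 481. -349.   89.] [ 519. -306.  152.]
blue 86 [549.  97.  28.] [531.  79.  15.] [565. 116.  34.]
yel 90 [571.  25.  29.] [554.   9.  21.] [586.  42.  36.]
grn 96 [586. -59.  29.] [569. -75.  19.] [603. -41.  36.]
cup 360 [477. 339.  27.] [448. 282.  -2.] [539. 376.  56.]
stand ((494.0107116699219, -328.82855224609375), (86.82012939453125, 124.59637451171875), 25.894834518432617) 6.103118087666393
tray ((590.1256103515625, 27.69208526611328), (214.12820434570312, 265.1849670410156), 9.91592025756836) 5.65629300995265
```

View pics/crop.png

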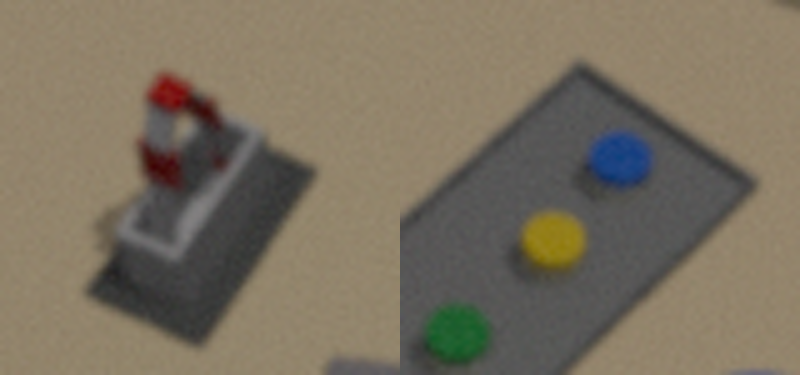

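The crop confirms the choice. The red bridge and grip plates stand in the steel stand, and the blue tablet sits at one end of the tray row with yellow next to it.

Run:
```python
from rig import *
import rig
print([n for n in dir(rig) if n[0]!='_'], getattr(rig,'grip_depth',None))
c=capture("wrist"); print(c["T_tool_cam"].round(3), c["fx"],c["cx"],c["cy"])
```

```text
['PlanningError', 'capture', 'finish_job', 'grip_depth', 'sense'] 18.700000000000003
[[  -0.      -0.949   -0.315   82.494]
 [   1.      -0.      -0.       1.434]
 [   0.      -0.315    0.949 -142.337]
 [   0.       0.       0.       1.   ]] 291.4456055356749 310.5235481706472 197.52175526767186
```

>>> servo_tool(commands=[[-1,[-0.025,-0.03,0],[0,0,0.9]],[-1,[-0.025,-0.03,0],[0,0,0]],[-1,[-0.025,-0.03,0],[0,0,0]]])

```text
time_s: 0.4
eef_pos: [198.9, 386.5, 230.7]
ee_rot: [-0.0, 0.203, 0.979, -0.0]
force: [1.9, 0.7, 0.5]
grip_width: 0.998
grip_force: 0.0
```

>>> servo_tool(commands=[[-1,[0,0,-0.007],[0,0,1]],[-1,[0,0,-0.007],[0,0,1]],[-1,[0,0,-0.007],[0,0,1]],[-1,[0,0,-0.007],[0,0,1]],[-1,[0,0,-0.007],[0,0,1]],[-1,[0,0,-0.007],[0,0,1]],[-1,[0,0,-0.007],[0,0,1]],[-1,[0,0,-0.007],[0,0,1]],[-1,[0,0,-0.007],[0,0,1]],[-1,[0,0,-0.007],[0,0,1]]])

```text
time_s: 1.23
eef_pos: [199.0, 387.9, 301.5]
ee_rot: [0.0, 0.667, 0.745, -0.0]
force: [-0.4, 0.8, -0.2]
grip_width: 1.002
grip_force: 0.0
```

>>> servo_tool(commands=[[-1,[0,0,0],[0,0,1]],[-1,[0,0,0],[0,0,1]],[-1,[0,0,0],[0,0,1]],[-1,[0,0,0],[0,0,1]],[-1,[0,0,0],[0,0,1]],[-1,[0,0,0],[0,0,1]],[-1,[0,0,0],[0,0,1]],[-1,[0,0,0],[0,0,1]],[-1,[0,0,0],[0,0,1]],[-1,[0,0,0],[0,0,1]]])

```text
time_s: 2.07
eef_pos: [199.0, 387.9, 301.1]
ee_rot: [0.0, 0.95, 0.311, -0.0]
force: [-0.0, 0.4, -0.5]
grip_width: 1.0
grip_force: 0.0
```

>>> servo_tool(commands=[[-1,[0,0,0],[0,0,0.9]],[-1,[0,0,0],[0,0,0.9]],[-1,[0,0,0],[0,0,0]]])

```text
time_s: 2.32
eef_pos: [199.0, 387.9, 301.1]
ee_rot: [0.0, 0.975, 0.221, -0.0]
force: [0.7, 0.7, -0.7]
grip_width: 1.004
grip_force: 0.0
```

>>> servo_tool(commands=[[-1,[-0.002,0.039,0],[0,0,0]],[-1,[-0.002,0.039,0],[0,0,0]],[-1,[-0.002,0.039,0],[0,0,0]],[-1,[-0.002,0.039,0],[0,0,0]],[-1,[-0.002,0.039,0],[0,0,0]],[-1,[-0.002,0.039,0],[0,0,0]],[-1,[-0.002,0.039,0],[0,0,0]],[-1,[-0.002,0.039,0],[0,0,0]],[-1,[-0.002,0.039,0],[0,0,0]],[-1,[-0.002,0.039,0],[0,0,0]]])

```text
time_s: 3.15
eef_pos: [350.7, 26.1, 301.5]
ee_rot: [0.0, 0.975, 0.224, 0.0]
force: [1.6, 0.9, 0.3]
grip_width: 0.999
grip_force: 0.0
```

>>> servo_tool(commands=[[-1,[-0.002,0.039,0],[0,0,0]],[-1,[-0.002,0.039,0],[0,0,0]],[-1,[-0.002,0.039,0],[0,0,0]],[-1,[-0.002,0.039,0],[0,0,0]],[-1,[-0.002,0.039,0],[0,0,0]],[-1,[-0.002,0.039,0],[0,0,0]],[-1,[-0.002,0.039,0],[0,0,0]],[-1,[-0.002,0.03,0],[0,0,0]],[-1,[0,0.02,0],[0,0,0]],[-1,[0,0,0],[0,0,0]]])

```text
time_s: 3.98
eef_pos: [477.0, -272.8, 299.8]
ee_rot: [-0.001, 0.975, 0.223, -0.001]
force: [-0.9, -0.4, 0.1]
grip_width: 1.004
grip_force: 0.0
```

Run:
```python
from rig import *
from h import *
s=sense();c=capture("wrist"); np.savez("w1.npz",T=toolT(s),**c); cv2.imwrite("pics/w1.png",c["pixels"][:,:,::-1]); print(s["eef_pos"],s["joints"].round(2))
W=cloud(c,toolT(s)); m=masks(c["pixels"])["red"]
n,l,st,ce=cv2.connectedComponentsWithStats(m.astype(np.uint8))
for i in range(1,n):
    if st[i,4]>60:
        p=W[l==i];p=p[~np.isnan(p[:,0])]; print(st[i],len(p),np.nanmean(p,0).round(1),p.min(0).round(),p.max(0).round())
```

```text
[ 477.02079783 -272.8249527   299.79586524] [-0.73  0.33  1.3  -0.    1.52  0.39]
[339 163   9  25 123] 122 [ 489.7 -306.1   99.7] [ 456. -335.   -1.] [ 501. -300.  117.]
[356 174  18  19 315] 315 [ 498.7 -324.   142.1] [ 457. -360.   -0.] [ 510. -314.  145.]
[504 248  18  16 198] 198 [ 481.7 -605.6   54.3] [ 470. -620.   49.] [ 493. -594.   57.]
```

View pics/w1.png

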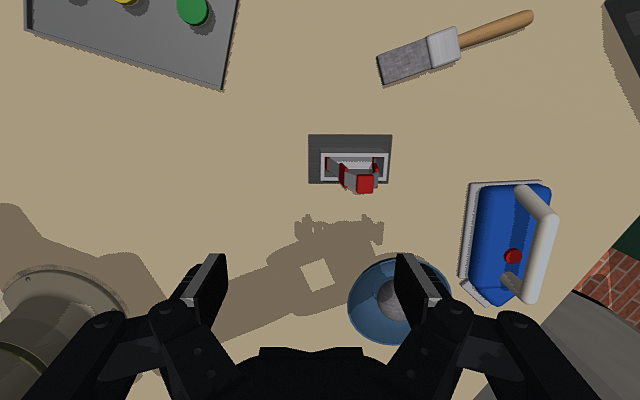

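The wrist view shows the stand at (354,165), aligned with the image axes, with the red bridge at (365,183). I'll measure both precisely.

Run:
```python
from h import *
c=dict(np.load("w1.npz")); T=c["T"]; W=cloud(c,T); m=masks(c["pixels"])["red"]
roi=np.zeros((400,640),bool); roi[125:200,295:405]=1
def rect(n,M):
    p=W[M&roi].astype(np.float32); r=cv2.minAreaRect(p[:,:2]); print(n,len(p),np.round(r[0],1),np.round(r[1],1),round(r[2],1),p.mean(0).round(1))
rect("bridge",m&(W[...,2]>139)); rect("standtop",(W[...,2]>50)&(W[...,2]<60)&~m)
px=c["pixels"].astype(int); rect("foot",(abs(W[...,2]-4)<4)&(px.max(2)-px.min(2)<20)&(px.max(2)<110))
rect("plates",m&(W[...,2]>80)&(W[...,2]<118))
p=W[m&roi&(W[...,2]>80)&(W[...,2]<118)]; d=(p-T[:3,3])@T[:3,:3]
print("plates in tool y hist",np.histogram(d[:,1],12)); 
t=W[m&roi&(W[...,2]>139)]; d=(t-T[:3,3])@T[:3,:3]; print("bridge tool",d.mean(0),d.min(0),d.max(0))
```

```text
Traceback (most recent call last):
cv2.error: OpenCV(4.12.0) /io/opencv/modules/imgproc/src/convhull.cpp:143: error: (-215:Assertion failed) total >= 0 && (depth == CV_32F || depth == CV_32S) in function 'convexHull'
```

Run:
```python
from h import *
c=dict(np.load("w1.npz")); T=c["T"]; W=cloud(c,T); m=masks(c["pixels"])["red"]
roi=np.zeros((400,640),bool); roi[125:200,295:405]=1
def rect(n,M):
    p=W[M&roi]; 
    if len(p)<5: print(n,len(p)); return
    r=cv2.minAreaRect(np.ascontiguousarray(p[:,:2],dtype=np.float32)); d=(p-T[:3,3])@T[:3,:3]; print(n,len(p),np.round(r[0],1),np.round(r[1],1),round(r[2],1),p.mean(0).round(1),"tool",d.min(0).round(1),d.max(0).round(1))
rect("bridge",m&(W[...,2]>139)); rect("standtop",(W[...,2]>50)&(W[...,2]<60)&~m)
px=c["pixels"].astype(int); rect("foot",(abs(W[...,2]-4)<3)&(px.max(2)-px.min(2)<20)&(px.max(2)<110))
rect("plates",m&(W[...,2]>75)&(W[...,2]<120))
print(np.percentile(W[m&roi][:,2],[10,50,90]))
```

```text
bridge 294 [ 498.3 -324.5] [18.8 16.8] 26.2 [ 498.5 -324.1  143. ] tool [-12.6  47.6 154.3] [  6.2  64.3 160.7]
standtop 595 [ 497.8 -325.5] [38.3 90.1] 25.5 [ 500.6 -320.3   54.6] tool [-22.9  11.9 239.8] [ 15.5 101.9 249.8]
foot 1788 [ 497.1 -325.1] [ 74.6 124.6] 26.0 [ 505.5 -312.     3.9] tool [-41.8  -6.1 292.9] [ 32.8 118.5 298.7]
plates 153 [ 497.5 -324.3] [24. 44.] 25.6 [ 495.  -312.5  102. ] tool [-15.7  33.5 182.9] [  8.2  77.5 223. ]
[nan nan nan]
```

>>> servo_tool(commands=[[-1,[-0.0035,0.0277,0],[0,0,0]],[-1,[0,0.028,0],[0,0,0]],[-1,[0,0,0.025],[0,0,0]],[-1,[0,0,0.025],[0,0,0]],[-1,[0,0,0.025],[0,0,0]],[-1,[0,0,0.025],[0,0,0]],[-1,[0,0,0.025],[0,0,0]],[-1,[0,0,0.025],[0,0,0]],[-1,[0,0,0.02],[0,0,0]],[-1,[0,0,0],[0,0,0]]])

```text
time_s: 4.87
eef_pos: [496.1, -319.2, 127.7]
ee_rot: [-0.003, 0.975, 0.224, -0.002]
force: [0.1, 0.9, -0.3]
grip_width: 1.002
grip_force: 0.0
```

Run:
```python
from rig import *
from h import *
s=sense();T=toolT(s);print(s["eef_pos"],s["force"])
print("tool move mm", T[:3,:3].T@(np.array([497.8,-324.4,79])-T[:3,3]), "x yaw",np.degrees(np.arctan2(T[1,0],T[0,0])), "tool z",T[:3,2].round(4))
```

```text
[ 496.12266084 -319.17077656  127.69374358] [ 0.13507682  0.88069344 -0.26865515]
tool move mm [-0.65991843  5.76777668 48.65733417] x yaw 25.909933375781733 tool z [-0.0051  0.0051 -1.    ]
```

>>> servo_tool(commands=[[-1,[-0.0007,0.0058,0],[0,0,0]],[-1,[0,0,0.012],[0,0,0]],[-1,[0,0,0.012],[0,0,0]],[-1,[0,0,0.012],[0,0,0]],[-1,[0,0,0.012],[0,0,0]],[-1,[0,0,0],[0,0,0]],[-1,[0,0,0],[0,0,0]]])

```text
time_s: 5.45
eef_pos: [499.6, -327.0, 83.4]
ee_rot: [-0.0, 0.975, 0.223, -0.0]
force: [-0.1, -1.4, -0.1]
grip_width: 0.999
grip_force: 0.0
```

Run:
```python
from rig import *
from h import *
s=sense();T=toolT(s);print(s["eef_pos"],s["force"])
print("tool move mm", T[:3,:3].T@(np.array([497.8,-324.4,79])-T[:3,3]), "x yaw",np.degrees(np.arctan2(T[1,0],T[0,0])), "tool z",T[:3,2].round(4))
```

```text
[ 499.56642742 -326.98058731   83.39074982] [-0.07918421 -1.40804609 -0.08573984]
tool move mm [-0.46766651 -3.09085437  4.39161565] x yaw 25.782233983278623 tool z [-2.e-04  2.e-04 -1.e+00]
```

>>> servo_tool(commands=[[-1,[-0.0005,-0.003,0.0044],[0,0,0]],[-0.5,[0,0,0],[0,0,0]],[-0.2,[0,0,0],[0,0,0]],[0,[0,0,0],[0,0,0]],[0.04,[0,0,0],[0,0,0]],[0.06,[0,0,0],[0,0,0]],[0.06,[0,0,0],[0,0,0]],[0.06,[0,0,0],[0,0,0]]], squeeze=22)

```text
time_s: 6.12
eef_pos: [498.4, -325.2, 80.3]
ee_rot: [0.001, 0.975, 0.223, 0.001]
force: [0.2, 1.2, 6.7]
grip_width: 0.474
grip_force: 9.1
```

>>> servo_tool(commands=[[0.06,[0,0,-0.002],[0,0,0]],[0.06,[0,0,-0.004],[0,0,0]],[0.06,[0,0,-0.006],[0,0,0]],[0.06,[0,0,-0.008],[0,0,0]],[0.06,[0,0,0],[0,0,0]]])

```text
time_s: 6.53
eef_pos: [498.3, -325.0, 100.8]
ee_rot: [0.001, 0.975, 0.223, 0.001]
force: [-0.0, 0.3, -0.5]
grip_width: 0.474
grip_force: 3.3
```

Run:
```python
from rig import *
from h import *
s=sense();T=toolT(s);print(s["eef_pos"],s["force"],s["grip_width"]*85,s["grip_force"],T[:3,2])
c=capture("wrist"); cv2.imwrite("pics/w2.png",c["pixels"][:,:,::-1]);W=cloud(c,T);m=masks(c["pixels"])["red"]
m[:100]=0; d=((W-T[:3,3])@T[:3,:3])[m]; d=d[~np.isnan(d[:,0])]; d=d[(abs(d[:,1])<40)&(abs(d[:,0])<40)]
b=d[d[:,2]<np.nanmin(d[:,2])+6]; print(len(d),"bridge tool",np.median(b,0),b.min(0),b.max(0))
```

```text
[ 498.34698423 -325.01110792  100.82108993] [-0.00434744  0.2678575  -0.5150576 ] 40.283940801209376 3.281985365319997 [ 0.00199857 -0.00195507 -0.99999609]
2749 bridge tool [ 10.18327969   2.36829863 -73.50630896] [  9.09816194  -0.3308943  -74.08373384] [ 11.00926723   5.17142329 -72.40601327]
```

View pics/w2.png

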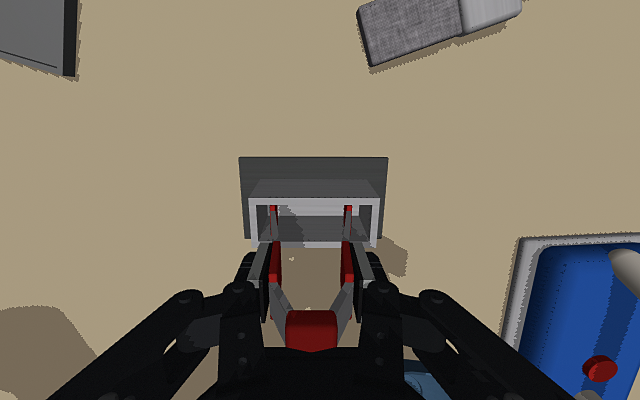

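Tongs are held and lifting: the tips show at (273,208) and (347,208), clear of each other, with the bridge at (311,328). I'll lift clear and turn toward the tray axis.

>>> servo_tool(commands=[[0.06,[0,0,-0.01],[0,0,0]],[0.06,[0,0,-0.02],[0,0,0]],[0.06,[0,0,-0.02],[0,0,0]],[0.06,[0,0,-0.02],[0,0,0]],[0.06,[0,0,-0.02],[0,0,0]],[0.06,[0,0,-0.01],[0,0,0.5]],[0.06,[0,0,0],[0,0,0.6]],[0.06,[0,0,0],[0,0,0.5]],[0.06,[0,0,0],[0,0,0.4]],[0.06,[0,0,0],[0,0,0]]])

```text
time_s: 7.42
eef_pos: [497.7, -324.4, 199.3]
ee_rot: [-0.0, 0.993, 0.119, -0.0]
force: [-0.5, -0.4, -1.5]
grip_width: 0.468
grip_force: 3.3
```

Run:
```python
from rig import *
from h import *
s=sense();T=toolT(s);print(s["eef_pos"],s["force"],s["grip_width"]*85,s["grip_force"],"yaw y",np.degrees(np.arctan2(T[1,1],T[0,1])))
for n in ("wrist","scene"):
    c=capture(n); W=cloud(c,T); cv2.imwrite(f"pics/{n}3.png",c["pixels"][:,:,::-1]); m=masks(c["pixels"])["red"]; d=(W-T[:3,3])@T[:3,:3]
    k,l,st,ce=cv2.connectedComponentsWithStats(m.astype(np.uint8))
    for i in range(1,k):
        p=d[l==i];p=p[~np.isnan(p[:,0])]
        if len(p)>5 and abs(np.median(p,0)).max()<150: print(n,st[i],"tool med",np.median(p,0).round(1),p.min(0).round(1),p.max(0).round(1))
print("target vec tool", T[:3,:3].T@(np.array([549.5,97,0])-T[:3,3]))
```

```text
[ 497.68442612 -324.40459704  199.31943217] [-0.48183525 -0.36446115 -1.50127168] 39.77352149192835 3.2815452245995402 yaw y -76.31737762190802
wrist [270 195   6  16  77] tool med [ 11.  -29.5  54.5] [  7.2 -32.1  48.1] [ 11.6 -27.5  73.1]
wrist [345 195   7  22  86] tool med [10.9 25.4 53. ] [ 2.6 23.1 48.5] [11.4 27.6 73.5]
wrist [270 213   1  10  10] tool med [  1.4 -30.9  49.8] [ -1.9 -31.1  44.9] [  7.1 -29.9  50.9]
wrist [277 212   1   6   6] tool med [ -4.4 -28.4  71.1] [ -6.4 -28.6  70.6] [ -3.2 -28.3  73.4]
wrist [350 229   1   6   6] tool med [-9.3 26.6 49.9] [-11.4  25.7  44.8] [-4.9 26.7 50.4]
wrist [268 241  11  41 326] tool med [ 11.1 -18.8 -27. ] [  6.8 -21.5 -36.9] [ 12.2 -16.2  -3.8]
wrist [341 241  13  42 362] tool med [ 10.9  14.7 -25.5] [  3.1  12.5 -37.2] [12.  17.7 -4.2]
wrist [280 246   1   6   6] tool med [  7.4 -17.8  -6.8] [  6.8 -18.   -8.1] [  8.9 -17.7  -5.8]
wrist [281 274   1   8   8] tool med [ -9.3 -17.8  -7.7] [-11.  -18.   -8.5] [ -8.8 -17.7  -5.2]
wrist [ 285  310   53   42 2002] tool med [  7.9  -1.8 -63.5] [ -1.6 -10.8 -74. ] [ 10.5   7.2 -53.7]
wrist [349 315   3   5   7] tool med [-11.2  15.8 -35.4] [-12.4  15.1 -36.7] [-10.2  16.2 -35.2]
scene [213 192  11  12  38] tool med [  6.8 -16.2 -33. ] [ -8.8 -19.2 -73.5] [ 14.2   5.  -10.9]
scene [210 229   4   4   8] tool med [ 2.6 27.9 59.7] [-3.8 27.  55.2] [ 6.  29.7 64.6]
target vec tool [ 150.02762797 -397.18605279  199.32354217]
```

>>> servo_tool(commands=[[0.06,[0.003,-0.012,0],[0,0,0]],[0.06,[0.006,-0.025,0],[0,0,0]],[0.06,[0.008,-0.035,0],[0,0,0]],[0.06,[0.009,-0.04,0],[0,0,0]],[0.06,[0.009,-0.04,0],[0,0,0]],[0.06,[0.009,-0.04,0],[0,0,0]],[0.06,[0.009,-0.04,0],[0,0,0]],[0.06,[0.009,-0.04,0],[0,0,0]],[0.06,[0.009,-0.04,0],[0,0,0]],[0.06,[0.008,-0.035,0],[0,0,0]]])

```text
time_s: 8.35
eef_pos: [490.9, 34.4, 199.2]
ee_rot: [-0.0, 0.993, 0.121, 0.0]
force: [0.5, 0.3, -0.3]
grip_width: 0.472
grip_force: 3.3
```

>>> servo_tool(commands=[[0.06,[0.006,-0.025,0],[0,0,0]],[0.06,[0.004,-0.016,0],[0,0,0]],[0.06,[0.001,-0.009,0],[0,0,0]],[0.06,[0,0,0],[0,0,0]],[0.06,[0,0,0],[0,0,0]]])

```text
time_s: 8.77
eef_pos: [490.5, 82.4, 198.9]
ee_rot: [0.0, 0.993, 0.12, -0.0]
force: [1.0, 0.1, -1.2]
grip_width: 0.472
grip_force: 3.3
```

```bash
cat > meas.py <<'E'
import sys
from rig import *
from h import *
name=sys.argv[1]
s=sense();T=toolT(s);print(s["time_s"],s["eef_pos"],s["force"],s["grip_width"]*85,s["grip_force"],"yaw y",np.degrees(np.arctan2(T[1,1],T[0,1])),"tool z",T[:3,2].round(4))
c=capture("wrist"); W=cloud(c,T); np.savez(f"{name}.npz",T=T,**c); cv2.imwrite(f"pics/{name}.png",c["pixels"][:,:,::-1]); M=masks(c["pixels"]); d=(W-T[:3,3])@T[:3,:3]
for col in ("red","blue","yellow","green"):
    k,l,st,ce=cv2.connectedComponentsWithStats(M[col].astype(np.uint8))
    for i in range(1,k):
        ok=(l==i)&~np.isnan(d[...,0])
        if ok.sum()>25 and (col=="red" or abs(np.median(W[ok][:,2])-28)<40 ):
            p=d[ok]; print(col,st[i],"tool",p.min(0).round(1),p.max(0).round(1),"world med",np.median(W[ok],0).round(1))
            if col!="red":
                zt=np.percentile(W[ok][:,2],80); t=d[ok&(abs(W[...,2]-zt)<2.5)]
                (a,b),r=cv2.minEnclosingCircle(np.ascontiguousarray(t[:,:2],dtype=np.float32)); print("   top z",zt.round(1),"circle tool xy",round(a,1),round(b,1),"r",round(r,1))
E
python3 meas.py w4
```

```text
8.7667 [490.47920362  82.37213745 198.94914583] [ 0.96483136  0.06006674 -1.19736776] 40.08361962236185 3.281680131331086 yaw y -76.18812246875818 tool z [ 0.e+00 -2.e-04 -1.e+00]
red [270 195   6  16  78] tool [  7.3 -32.   48.7] [ 11.8 -27.6  73.6] world med [494.  113.5 144.4]
red [345 195   7  20  84] tool [ 4.1 23.1 48.4] [11.6 27.5 72.3] world med [507.   60.2 145.7]
red [268 241  12  42 337] tool [  6.7 -21.6 -37.5] [ 12.  -16.2  -5.4] world med [496.7 103.1 226.2]
red [341 241  13  42 378] tool [  3.4  12.5 -37.1] [11.8 17.7 -4.8] world med [504.6  70.6 224.4]
red [ 285  311   53   41 1958] tool [ -1.8 -10.8 -74.8] [ 10.7   7.1 -54.7] world med [497.1  85.6 262.5]
blue [ 292  104   36   37 1017] tool [ 40.6 -21.4 169. ] [ 77.2  16.5 195.2] world med [546.9  99.7  27.7]
   top z 28.3 circle tool xy 58.6 -3.3 r 18.7
yellow [362 101  36  37 742] tool [ 43.7  51.6 169.2] [ 80.1  88.5 173.4] world med [565.5  25.2  27.7]
   top z 28.4 circle tool xy 62.3 70.1 r 18.6
green [ 441  106   39   36 1113] tool [ 39.4 137.3 168.9] [ 75.2 174.7 179.8] world med [583.9 -54.1  27.6]
   top z 28.3 circle tool xy 57.3 156.2 r 19.0
```

View pics/w4.png

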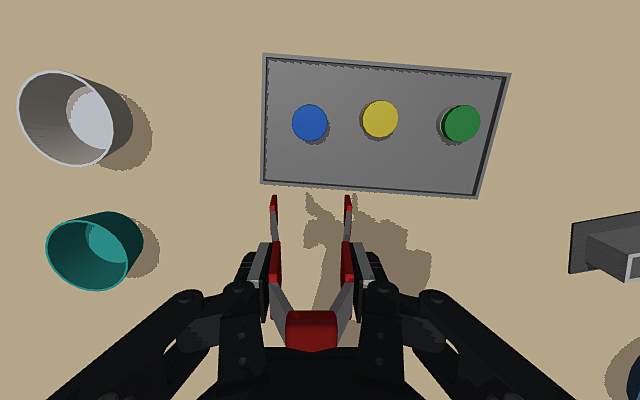

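The wrist view shows the blue tablet at (310,122) with a free gap on both sides, the tips at (273,202) and (348,203), and the white cup at (72,118). I'll move over the tablet and part of the way down.

>>> servo_tool(commands=[[0.06,[0.012,-0.001,0],[0,0,0]],[0.06,[0.02,0,0],[0,0,0]],[0.06,[0.018,0,0],[0,0,0]],[0.06,[0.0086,0,0.005],[0,0,0]],[0.06,[0,0,0.015],[0,0,0]],[0.06,[0,0,0.02],[0,0,0]],[0.06,[0,0,0.018],[0,0,0]],[0.06,[0,0,0.012],[0,0,0]],[0.06,[0,0,0],[0,0,0]],[0.06,[0,0,0],[0,0,0]]])

```text
time_s: 9.65
eef_pos: [547.1, 96.7, 128.6]
ee_rot: [-0.0, 0.993, 0.119, -0.001]
force: [0.6, 0.7, 0.3]
grip_width: 0.472
grip_force: 3.3
```

```bash
python3 meas.py w5
python3 - <<'E'
from h import *
T=np.load("w5.npz")["T"]; T4=np.load("w4.npz")["T"]
t=(T4@np.array([58.6,-3.3,170,1]))[:3]; print("tablet by w4 in tool now",(T[:3,:3].T@(t-T[:3,3])).round(1))
E
```

```text
9.65 [547.11893459  96.71275506 128.63971439] [0.56279149 0.69741194 0.33693895] 40.102088690452405 3.282221343833953 yaw y -76.28721371843062 tool z [-0.0012 -0.     -1.    ]
red [270 195   6  16  78] tool [  7.2 -32.   48.9] [ 11.6 -27.5  73.8] world med [550.6 127.9  73.7]
red [345 195   7  16  90] tool [ 4.1 23.1 48.7] [11.6 27.6 73.8] world med [563.4  74.8  72.8]
red [268 241  13  42 358] tool [  6.3 -21.6 -37.4] [ 12.1 -16.2  -3.9] world med [553.4 117.3 155.2]
red [341 241  13  42 394] tool [  0.4  12.4 -36.9] [12.2 17.6 -4.7] world med [561.2  84.9 153.4]
red [ 285  310   53   42 1992] tool [ -1.5 -10.8 -74. ] [ 10.6   7.2 -53.9] world med [554.  100.  192.2]
blue [ 289  174   42   43 1386] tool [-18.2 -21.   98.8] [ 19.2  15.2 109.5] world med [548.  100.2  27.8]
   top z 28.3 circle tool xy 0.3 -3.1 r 18.8
yellow [ 373  170   42   42 1339] tool [-13.5  52.3  98.7] [ 22.8  88.7 108.6] world med [568.8  29.6  27.7]
   top z 28.3 circle tool xy 4.6 70.8 r 18.9
green [ 465  175   48   42 1551] tool [-18.2 137.8  98.8] [ 18.4 190.9 125. ] world med [585.2 -53.   27.6]
   top z 28.2 circle tool xy -0.3 156.9 r 19.3
tablet by w4 in tool now [ 0.3 -2.8 99.7]
```

>>> servo_tool(commands=[[0.06,[0,-0.0008,0.006],[0,0,0]],[0.06,[0,0,0.012],[0,0,0]],[0.06,[0,0,0.012],[0,0,0]],[0.06,[0,0,0.01],[0,0,0]],[0.06,[0,0,0.006],[0,0,0]],[0.06,[0,0,0],[0,0,0]],[0.06,[0,0,0],[0,0,0]]])

```text
time_s: 10.28
eef_pos: [547.4, 98.2, 83.1]
ee_rot: [0.0, 0.993, 0.12, 0.0]
force: [0.6, 0.3, -0.6]
grip_width: 0.472
grip_force: 3.3
```

>>> servo_tool(commands=[[0.1,[0,0,0],[0,0,0]],[0.15,[0,0,0],[0,0,0]],[0.2,[0,0,0],[0,0,0]],[0.25,[0,0,0],[0,0,0]],[0.4,[0,0,0],[0,0,0]],[1,[0,0,0],[0,0,0]],[1,[0,0,0],[0,0,0]],[1,[0,0,0],[0,0,0]],[1,[0,0,0],[0,0,0]]], squeeze=24)

```text
time_s: 11.03
eef_pos: [547.4, 98.2, 83.2]
ee_rot: [0.0, 0.993, 0.12, 0.0]
force: [0.2, -0.5, 4.3]
grip_width: 0.385
grip_force: 25.8
```

>>> servo_tool(commands=[[1,[0,0,-0.003],[0,0,0]],[1,[0,0,-0.006],[0,0,0]],[1,[0,0,-0.01],[0,0,0]],[1,[0,0,-0.015],[0,0,0]],[1,[0,0,-0.02],[0,0,0]],[1,[0,0,-0.02],[0,0,0]],[1,[0,0,-0.02],[0,0,0]],[1,[0,0,-0.014],[0,0,0]],[1,[0,0,0],[0,0,0]],[1,[0,0,0],[0,0,0]]])

```text
time_s: 11.87
eef_pos: [547.2, 98.3, 191.4]
ee_rot: [0.0, 0.993, 0.12, 0.001]
force: [0.5, 0.4, -1.1]
grip_width: 0.393
grip_force: 25.4
```

```bash
python3 meas.py w6
python3 - <<'E'
from h import *
# cup from w4: rim points near z=50, white, left of the tray; and scene
c=dict(np.load("w4.npz")); W=cloud(c,c["T"]); r=np.zeros((400,640),bool); r[50:185,5:150]=1
for c,r,W in ((c,r,W),):
    p=W[r&(abs(W[...,2]-49)<3)]; (a,b),R=cv2.minEnclosingCircle(np.ascontiguousarray(p[:,:2],dtype=np.float32)); print("cup w4",a,b,R,len(p))
c=dict(np.load("scene.npz")); W=cloud(c); r=np.zeros((400,640),bool); r[115:155,378:418]=1
p=W[r&(abs(W[...,2]-48)<5)]; (a,b),R=cv2.minEnclosingCircle(np.ascontiguousarray(p[:,:2],dtype=np.float32)); print("cup scene",a,b,R,len(p))
E
```

```text
11.8667 [547.22159335  98.26737039 191.36491914] [ 0.53124418  0.41428336 -1.12914928] 33.37202342861202 25.440481780715345 yaw y -76.23326562422288 tool z [ 1.1e-03  1.0e-04 -1.0e+00]
red [279 194   8  17  84] tool [  4.9 -24.4  49.7] [ 11.9 -20.6  75.7] world med [552.5 122.4 134.7]
red [334 194   9  16 101] tool [ 3.6 16.2 49.4] [11.6 20.4 75.9] world med [561.7  83.5 132.3]
red [272 241  15  44 392] tool [ -5.  -18.6 -36.2] [ 12.3 -14.7  -4.2] world med [553.8 116.7 216.1]
red [335 241  15  41 418] tool [ -1.5  10.7 -36.1] [12.1 14.6 -5. ] world med [560.6  88.8 215.3]
red [ 285  310   52   42 1979] tool [ -1.4 -10.9 -74.4] [ 10.4   7.1 -54.6] world med [553.7 101.5 254.8]
yellow [362 159  34  34 876] tool [-15.1  53.4 161.3] [ 21.9  89.8 166. ] world med [568.   29.6  27.7]
   top z 28.3 circle tool xy 3.5 71.6 r 18.6
green [438 162  38  35 992] tool [-19.9 139.2 161.2] [ 17.3 176.7 174.1] world med [584.4 -53.1  27.6]
   top z 28.3 circle tool xy -1.1 157.9 r 18.8
cup w4 493.1397705078125 330.07867431640625 46.60782241821289 1429
cup scene 493.9955749511719 330.40155029296875 48.74040603637695 141
```

View pics/w6.png

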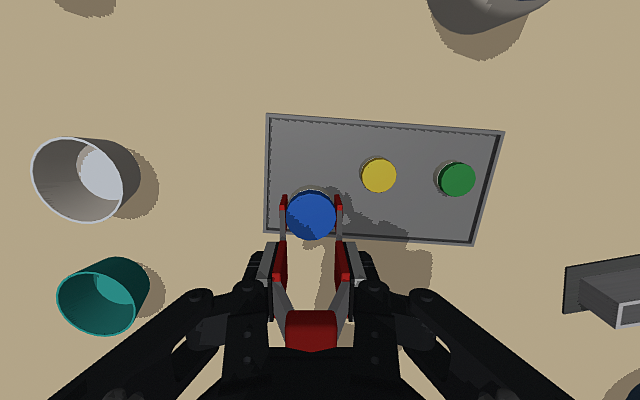

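The tablet is pinched between the tips at (311,214) and lifted, the neighbours haven't moved, and the white cup is at (80,180). The two cup measurements agree: (493, 330), radius 47.

>>> servo_tool(commands=[[1,[0.0007,-0.01,0],[0,0,0]],[1,[0.001,-0.02,0],[0,0,0]],[1,[0.001,-0.03,0],[0,0,0]],[1,[0,-0.035,0],[0,0,0]],[1,[0,-0.035,0],[0,0,0]],[1,[0,-0.035,0],[0,0,0]],[1,[0,-0.03,0],[0,0,0]],[1,[0,-0.02,0],[0,0,0]],[1,[0,-0.013,0],[0,0,0]],[1,[0,-0.008,0],[0,0,0]]])

```text
time_s: 12.75
eef_pos: [492.7, 329.6, 190.0]
ee_rot: [0.0, 0.993, 0.121, -0.001]
force: [1.0, -0.2, -2.4]
grip_width: 0.39
grip_force: 25.4
```

>>> servo_tool(commands=[[1,[0,0,0],[0,0,0]],[1,[0,0,0.004],[0,0,0]],[1,[0,0,0.008],[0,0,0]],[1,[0,0,0.008],[0,0,0]],[1,[0,0,0.004],[0,0,0]],[1,[0,0,0],[0,0,0]],[1,[0,0,0],[0,0,0]],[1,[0,0,0],[0,0,0]]])

```text
time_s: 13.42
eef_pos: [493.9, 328.0, 167.1]
ee_rot: [-0.0, 0.993, 0.12, 0.0]
force: [-0.2, -0.2, -1.5]
grip_width: 0.389
grip_force: 25.4
```

```bash
python3 meas.py w7
python3 - <<'E'
from h import *
c=dict(np.load("w7.npz")); T=c["T"]; W=cloud(c,T); h=cv2.cvtColor(c["pixels"],cv2.COLOR_RGB2HSV)
m=(h[...,0]>100)&(h[...,0]<128)&(h[...,1]>130); m[:150]=0; m[300:]=0; m[:,:270]=0; m[:,360:]=0
p=W[m]; z=np.nanpercentile(p[:,2],80); p=p[abs(p[:,2]-z)<3]; print("tablet top",z,cv2.minEnclosingCircle(np.ascontiguousarray(p[:,:2],dtype=np.float32)),len(p))
E
```

```text
13.4167 [493.88552157 327.96269873 167.14373102] [-0.15656822 -0.21320471 -1.46144575] 33.07990381230481 25.4045321434387 yaw y -76.25077666808605 tool z [ 4.e-04  2.e-04 -1.e+00]
red [279 194   8  16  77] tool [  7.5 -24.3  49.5] [ 11.5 -20.7  76.1] world med [499.2 352.3 112.5]
red [334 194   9  18  95] tool [ 4.2 16.3 49.7] [11.5 20.4 75.3] world med [508.4 313.1 109.1]
red [272 240  15  42 329] tool [  6.8 -18.8 -37. ] [ 12.3 -14.7  -3.8] world med [500.6 346.7 193.3]
red [335 241  15  41 398] tool [  0.8  10.7 -36.6] [12.2 14.7 -4. ] world med [507.4 318.5 191.4]
red [ 285  310   52   42 1958] tool [ -1.5 -10.9 -73.9] [ 10.6   7.  -54.8] world med [500.5 331.3 230.7]
yellow [ 600  167   38   35 1018] tool [-17.4 288.9 137.3] [ 18.5 326.1 141.8] world med [568.2  30.   27.6]
   top z 28.2 circle tool xy 0.9 307.6 r 18.8
tablet top 112.1152960498444 ((492.95343017578125, 329.7356872558594), 18.940340042114258) 1884
```

View pics/w7.png

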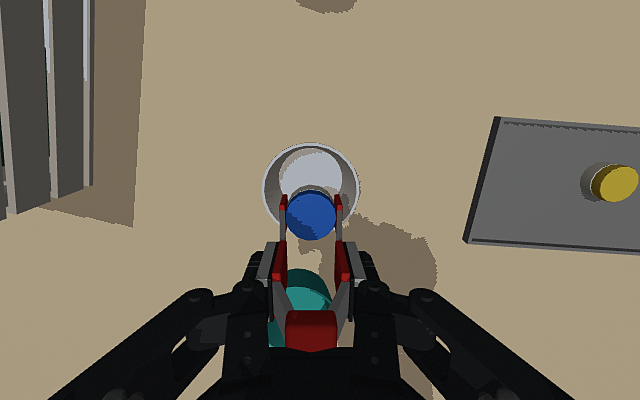

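The tablet at (311,215) is held over the white cup. Its centre measures (493, 330), within 1 mm of the cup's, and its underside is about 38 mm above the rim. Everything is still, so I'm handing in.

```bash
python3 -c "
from rig import *
print(finish_job())"
```

```text
the job is handed in; nothing more can be done
None
```

The job is handed in after about 13.5 s of robot time: the tongs hold the blue tablet still over the white cup, within 1 mm of its centre and about 38 mm above the rim, though no pass or fail verdict came back.

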